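# Fit the lathe faceplate onto a drum blank's studs

### The job

Get the hollow log blank ready for the lathe: put the aluminium faceplate on it, hub upwards, turning the plate until all four of its holes line up with the four studs standing in the blank, and slide it down until it lies flush on the wood, then let go. Feel for the studs and do not force or hammer the plate down, and leave the other tools and things on the bench where they are.

Things in the scene. Friction and masses are not known exactly. Their poses are not given: they have to be found in the camera images.
- faceplate: Lathe faceplate of plain aluminium, loose, about 0.6 kg, lying hub up on the bench: a round flange, 150 mm diameter and 10 mm thick, with a hub in the middle. Four round through holes, 12.5 mm diameter, on a circle of 104 mm diameter at 45, 135, 225 and 315 degrees from its x axis, so it fits every quarter turn. Origin: centre of the underside; z up along the hub
- hub_top (a point): Centre of the top of the faceplate's hub, 50 mm above the plate's underside; axes as the faceplate. The hub is 54 mm round, with a 30 mm bore and two spanner flats 46 mm apart that face the plate's +y and -y over its full height (10 to 50 mm above the underside): grip it across the plate's y axis
- turntable: Round cast turntable fixed to the bench, 216 mm diameter, 40 mm high, carrying the blank held by three low dogs. The pose is that of its foot, which does not turn; origin: centre of the underside. About 2 N m turns the table; it stays put under light handling
- blank_top (a point): Centre of the flat top face of the blank, 140 mm above the bench; z up. The blank is a hollow log round, some bark on, 180 mm diameter, bore 62 mm. Four steel studs, 10 mm diameter, round-nosed, stand in its top on a 104 mm diameter circle, a quarter turn apart, and rise 32 mm above it. The table was left at any angle: this point's axes do NOT tell where the studs stand; see or feel it
- gouge: Wood gouge with a turned handle, 240 mm long, lying on the bench, bystander; origin under it near its middle, x along it to the blade
- chisel: Broad chisel with a turned handle, 250 mm long, lying on the bench, bystander; origin under it near its middle, x along it to the blade
- mallet: Carver's round wooden mallet standing on its head, 92 mm diameter, 207 mm tall, bystander; origin: centre of its underside
- rasp: Wood rasp with a handle, 295 mm long, lying on the bench, bystander; origin under it near its middle, x along it to the tip
- hoop: Small turned wooden drum hoop, 124 mm diameter, 40 mm high, bystander; origin: centre of its underside
- offcut: Wooden block 110 x 60 x 45 mm, bystander; origin: centre of its underside
- tin: Closed tin can, 72 mm diameter, 75 mm high, bystander; origin: centre of its underside
Not all that is in view belongs to the job. What is shaped like the turntable but green is not meant.

How it is judged:
By the outcome, as a careful person would: the job done as asked, in the order asked, and still so for the second after the job is handed in, with the robot touching nothing.
It also fails if it takes over 67 s, if anything falls off the work surface, if the arm or the gripper's body presses on something with over 40 N, if the wrist force passes 120 N, or if a joint passes its speed limit or range.

### The arm

A 6-joint arm with a two-finger parallel gripper is mounted at the origin on the work surface. World frame = base frame: x ahead of the robot, y to its left, z up, the work surface at z = 0. Lengths are in m, angles in degrees, forces in N, time in s.
With the tool pointing down it reaches from about 0.25 to 0.725 m from the base axis. Payload 9.7 kg.
Tool frame: the origin (TCP) lies at the very end of the fingers, on their centre line; the grasp point (between the pads) lies 19 mm behind it; x points along the fingers, y is the direction in which the jaws open and shut, and the axes are right-handed (so a half turn about x gives the same grasp; the last joint's range is limited). The gripper opens to 85 mm and grips with 20 to 120 N. Pads are 22 mm wide; open, the fingers measure 114 mm over their backs; the gripper's body (76 mm by 85 mm) begins 54 mm behind the grasp point. The pads swing forward as they close: fully open they stand 13 mm farther back than shut.
Start: joints at [75.172, 4.979, 10.078, 95.1, 0, 90], TCP at [0.141, 0.532, 0.231] pointing down, gripper open.
Joint ranges: [-179.16, 179.16], [-48.56, 103.87], [-65.8, 70.77], [-126.05, 130.52], [-82.76, 87.17], [-180, 180]. Speed limits (degrees/s): [127.2, 127.2, 147.25, 180, 180, 180].

### API

Orientations are given as [roll, pitch, yaw] about the fixed x, y, z axes, in that order (R = Rz(yaw) Ry(pitch) Rx(roll)).
In Python, from workcell import get_obs, cams, bot gives the robot as it stands.
- The arm moves only by the tool apply_moves, never from a script. Its argument "rows" is a list that holds one entry, the list of rows, each a list of 7 numbers: the shift along the tool's x, y, z in mm, then the turn, a rotation vector about the tool's x, y, z in rad, then the opening, from 0 (shut) to 1 (fully open). A call has 1 to 20 rows; each row is the pose to reach, as a shift and turn from the pose measured when the call began, along the tool's axes at that moment; what a row does not reach only later rows make up. A row lasts 1/10 s, in which the tool goes at most 50 mm and 8.59 degrees, less where a joint would pass 70% of its speed; a pose out of reach is approached as far as the arm can. A call with a gripper value outside its range is refused whole. The fingers move at their own pace and stop on an object; "newtons" is the grip in N (left out, the last holds). Time passes only in rows, so rows that repeat a pose let the fingers close. It gives the time, the measured TCP pose, the force and the opening at its end, in the units of the state.
- get_obs(): the state, without advancing time (a new reading comes with each control period).
- cams.camera(name): name is "side" or "top"; returns a dict with "pixels" (384x512x3 uint8, red, green, blue), "range_z" (384x512 float32, m along the optical axis (not along the pixel's ray), 0 where there is no reading), "fx", "fy", "cx", "cy" (pixels), "eye" and "attitude" of the camera in the world. Camera axes: x right, y up, looking along -z (the intrinsics and any distortion apply to the point x, -y, -z); pixel columns grow to the right and rows downward; lengths in m; the calibration is good to about 2 mm. A picture is of the moment at which its call begins.
- bot.job_done(): hands the job in, once; it reports no verdict.
Trained networks look in a picture, given as the dict that the camera call returned (one of the last four; its "shot" number tells which), for a name from the list of things; names that differ only in an ending like _2 or _b are one class to them, and where a whole thing is asked for, a point or a joint stands for the part that bears it (a point fixed in the world has none). Each returns a list of dicts, best first, with "confidence" (0 to 1); they miss things now and then, are a little off and sometimes report something else, mostly with a low value. They report only what shows in the picture. A call takes as long as a camera call. They do not tell look-alikes from the thing itself.
- cams.find_in(label, picture): "at" ([x, y, z] in m, in world coordinates, good to about 4 mm: the middle of the surface that is visible of it).
The state is a dict: "time": time; "q": joint angles; "qd": joint speeds; "joint_efforts": joint torques, N m; "ee_pos": TCP position; "tcp_rot": TCP orientation; "wrist_force": force on the tool from outside, world axes, zero at the start; "torque": the same for the moment, N m; "opening": finger opening in m.
Only numpy, scipy, OpenCV 4.12 (cv2) and the standard library are available. Lean on these libraries where they do the work, as an engineer would, in place of code of your own. Each camera call takes 0.05 s, during which the arm holds its last target.

## Working session

There is one attempt and no reset: what is moved stays moved. The work goes in short steps, Python scripts to look and compute and a tool call to move; the robot and the scene stay as the last step left them, time stands still between calls to the robot, and variables do not carry over. Pictures are saved under pics/ and viewed, and the job is handed in when it is done.

Besides the shell and the picture viewer there is one more tool, called after "Request:" as name([rows], argument=value, ...), one row to a line, values as JSON. apply_moves: Moves the arm, as the interface text tells. Its arguments: {"type":"object","properties":{"rows":{"type":"array"},"newtons":{"type":"number"}},"required":["rows"]}

```bash
ls; mkdir -p pics; cat > h.py <<'E'
import numpy as np, cv2, pickle
from workcell import get_obs, cams, bot
def save(n,im): cv2.imwrite('pics/'+n+'.png', cv2.cvtColor(im,cv2.COLOR_RGB2BGR))
E
python3 - <<'E'
from h import *
print(get_obs())
for n in ("top","side"):
    p=cams.camera(n); save(n+'0',p['pixels']); pickle.dump(p,open(n+'0.pkl','wb'))
    print({k:v for k,v in p.items() if k not in('pixels','range_z')})
    for l in ("faceplate","hub_top","turntable","blank_top"):
        for d in cams.find_in(l,p)[:3]: print(n,l,d)
E
```

```text
pics
{'time': 0.0, 'q': array([7.51726509e+01, 5.01117111e+00, 1.00348121e+01, 9.51002998e+01,
       4.88276969e-05, 9.00017553e+01]), 'qd': array([-0.0666486 , -0.07678363, -0.08300066, -0.10156016,  0.0063459 ,
       -0.02427706]), 'joint_efforts': array([-4.68901038e-03, -5.20394468e+01,  4.64800429e+01,  1.61675632e-02,
       -8.53669280e-05, -1.21850204e-05]), 'ee_pos': array([0.14068919, 0.53146084, 0.2305856 ]), 'tcp_rot': array([ -90.03473912,   89.92334121, -104.86384358]), 'wrist_force': array([0.35450419, 0.13818129, 0.29966713]), 'torque': array([ 0.02717103, -0.04478878,  0.0034773 ]), 'opening': 0.08522687565993599}
{'fx': 351.8377487362207, 'fy': 351.8377487362207, 'cx': 253.718388083914, 'cy': 192.62753200529528, 'eye': array([ 0.36607964, -0.01168673,  1.36698227]), 'attitude': array([  5.79436016,   0.97427162, -88.70794261]), 'shot': 1}
top faceplate {'at': [0.5033, -0.1992, 0.0096], 'confidence': 0.86}
top hub_top {'at': [0.5057, -0.2012, 0.0109], 'confidence': 0.76}
top turntable {'at': [0.2653, -0.2549, 0.1335], 'confidence': 0.91}
top turntable {'at': [0.504
[... 452 characters left out ...]
  1.59381294]), 'attitude': array([ 28.44452913,   0.13161488, -61.53068936]), 'shot': 2}
side faceplate {'at': [0.4984, -0.2001, 0.0121], 'confidence': 0.96}
side faceplate {'at': [0.7755, 0.1789, 0.0356], 'confidence': 0.61}
side hub_top {'at': [0.4954, -0.2042, 0.0094], 'confidence': 0.67}
side turntable {'at': [0.489, 0.2199, 0.1429], 'confidence': 0.91}
side turntable {'at': [0.2408, -0.2677, 0.1346], 'confidence': 0.87}
side turntable {'at': [0.2612, 0.3036, 0.133], 'confidence': 0.56}
side blank_top {'at': [0.2444, -0.2665, 0.137], 'confidence': 0.94}
side blank_top {'at': [0.4901, 0.2183, 0.1398], 'confidence': 0.66}
side blank_top {'at': [0.2638, 0.3022, 0.1382], 'confidence': 0.54}
```

View pics/top0.png

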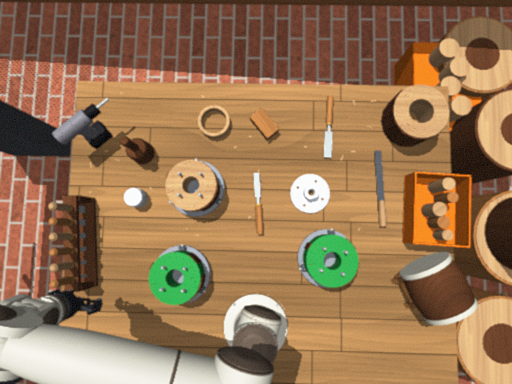

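View pics/side0.png

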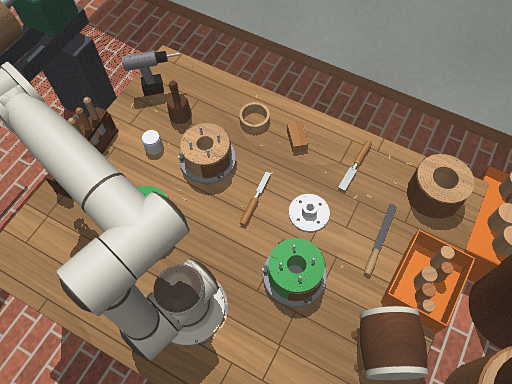

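Candidates for the blank in the top picture: wood-coloured blank (193,187), green (177,277) and green (330,260). The task rules green out, so the wood one near (0.505, 0.229) is meant. The only plate is at (310,192). I'll enlarge both to confirm.

```bash
cat >> h.py <<'E'
from scipy.spatial.transform import Rotation as R
def cloud(p):
    z=p['range_z'].astype(float); h,w=z.shape
    u,v=np.meshgrid(np.arange(w),np.arange(h))
    x=(u-p['cx'])/p['fx']*z; y=(v-p['cy'])/p['fy']*z
    c=np.stack([x,-y,-z],-1)
    return c@R.from_euler('xyz',p['attitude'],degrees=True).as_matrix().T+p['eye']
def proj(p,X):
    c=(np.asarray(X)-p['eye'])@R.from_euler('xyz',p['attitude'],degrees=True).as_matrix()
    return np.stack([p['cx']+p['fx']*c[...,0]/-c[...,2],p['cy']-p['fy']*c[...,1]/-c[...,2]],-1)
E
python3 - <<'E'
from h import *
P={n:pickle.load(open(n+'0.pkl','rb')) for n in('top','side')}
rows=[]
for n,c in (('top',[(193,187),(310,192)]),('side',[(206,150),(309,211)])):
    p=P[n]; r=[]
    for (u,v) in c:
        k=p['pixels'][v-36:v+36,u-38:u+38]; r.append(cv2.resize(k,(400,300*72*4//(76*3)*1 if 0 else 290),interpolation=cv2.INTER_CUBIC))
    rows.append(np.hstack(r))
save('crop0',np.vstack(rows))
for n in P:
    c=cloud(P[n]); print(n)
    for cen in ((.505,.229),(.503,-.2)):
        d=np.hypot(c[...,0]-cen[0],c[...,1]-cen[1])
        for lo,hi in ((-.01,.006),(.006,.014),(.03,.06),(.13,.146),(.146,.2)):
            m=(d<.11)&(c[...,2]>lo)&(c[...,2]<hi)&(P[n]['range_z']>0)
            if m.sum()>3: print(cen,lo,hi,m.sum(),c[m].mean(0).round(4),np.median(c[m][:,2]).round(4), ((c[m].max(0)+c[m].min(0))/2).round(4),(c[m].max(0)-c[m].min(0)).round(3))
E
```

```text
top
(0.505, 0.229) -0.01 0.006 262 [ 0.4498  0.1752 -0.0013] -0.0015 [ 0.4899  0.2115 -0.0018] [0.187 0.185 0.015]
(0.505, 0.229) 0.03 0.06 535 [0.4891 0.2068 0.0405] 0.0395 [0.5088 0.2287 0.0452] [0.204 0.196 0.03 ]
(0.505, 0.229) 0.13 0.146 1797 [0.5136 0.2347 0.1387] 0.1388 [0.515  0.2349 0.138 ] [0.175 0.185 0.016]
(0.505, 0.229) 0.146 0.2 43 [0.5112 0.238  0.1642] 0.1672 [0.5072 0.2507 0.1606] [0.16  0.116 0.029]
(0.503, -0.2) -0.01 0.006 1477 [ 4.976e-01 -1.981e-01 -4.000e-04] -0.0004 [ 0.5025 -0.2007 -0.0017] [0.216 0.218 0.015]
(0.503, -0.2) 0.006 0.014 825 [ 0.5068 -0.2017  0.0098] 0.0097 [ 0.5107 -0.2072  0.01  ] [0.172 0.193 0.008]
(0.503, -0.2) 0.03 0.06 122 [ 0.5063 -0.1997  0.0479] 0.0489 [ 0.5068 -0.2002  0.0431] [0.052 0.053 0.025]
side
(0.505, 0.229) -0.01 0.006 396 [4.517e-01 1.829e-01 2.000e-04] 0.0004 [ 0.4915  0.2155 -0.002 ] [0.19  0.191 0.016]
(0.505, 0.229) 0.006 0.014 26 [0.4635 0.169  0.0076] 0.0073 [0.484  0.2047 0.0087] [0.174 0.163 0.005]
(0.505, 0.229) 0.03 0.06 523 [0.4674 0.2021 0.0429] 0.0418 [0.5062 0.2324 0.045 ] [0.199 0.202 0.03 ]
(0.505, 0.229) 0.13 0.146 1378 [0.5108 0.2344 0.14  ] 0.1403 [0.5138 0.2368 0.138 ] [0.181 0.187 0.016]
(0.505, 0.229) 0.146 0.2 171 [0.5113 0.2372 0.1529] 0.1479 [0.5109 0.2388 0.1624] [0.173 0.167 0.033]
(0.503, -0.2) -0.01 0.006 1332 [ 4.945e-01 -2.031e-01  3.000e-04] 0.0006 [ 0.504  -0.1998 -0.0018] [0.217 0.219 0.016]
(0.503, -0.2) 0.006 0.014 824 [ 0.503  -0.2005  0.0098] 0.0096 [ 0.5057 -0.2     0.01  ] [0.214 0.216 0.008]
(0.503, -0.2) 0.03 0.06 158 [ 0.5048 -0.1995  0.047 ] 0.0488 [ 0.5066 -0.1991  0.0444] [0.054 0.052 0.029]
```

View pics/crop0.png

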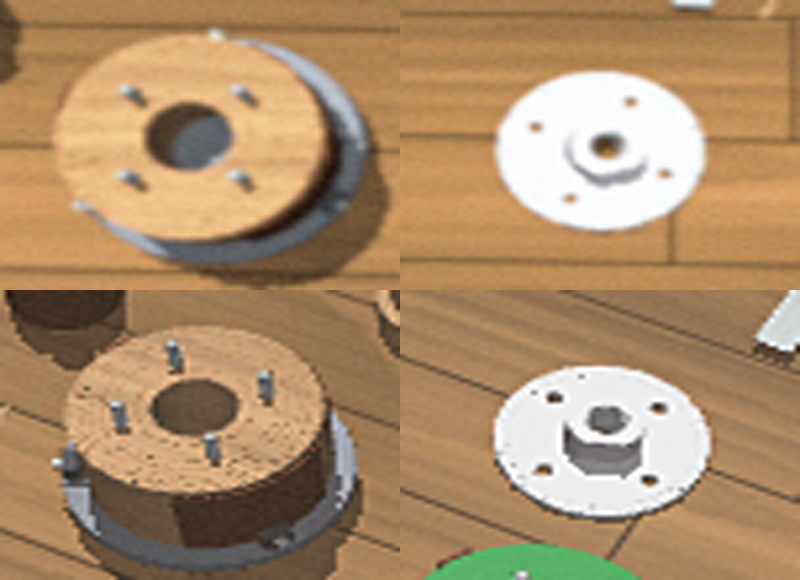

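```bash
cat > fit.py <<'E'
from h import *
from scipy.optimize import least_squares
def ray(p,uv,z):
    uv=np.atleast_2d(uv).astype(float)
    c=np.stack([(uv[:,0]-p['cx'])/p['fx'],-(uv[:,1]-p['cy'])/p['fy'],-np.ones(len(uv))],-1)
    d=c@R.from_euler('xyz',p['attitude'],degrees=True).as_matrix().T
    return p['eye']+d*((z-p['eye'][2])/d[:,2])[:,None]
def blobs(p,w,cen,z,r0,r1,thr):
    # w: weight image; map to rectified plane at height z, 0.5mm/px
    n=400; g=(np.arange(n)-n/2)*.0005
    X,Y=np.meshgrid(cen[0]+g,cen[1]+g,indexing='ij')
    uv=proj(p,np.stack([X,Y,np.full_like(X,z)],-1)).astype(np.float32)
    W=cv2.remap(w.astype(np.float32),uv[...,0],uv[...,1],cv2.INTER_LINEAR)
    d=np.hypot(X-cen[0],Y-cen[1]); W=np.where((d>r0)&(d<r1),W,0)
    k,l,st,ce=cv2.connectedComponentsWithStats((W>thr).astype(np.uint8))
    out=[]
    for i in range(1,k):
        m=l==i
        if m.sum()<60: continue
        ww=W[m]-thr; out.append((m.sum(),(X[m]*ww).sum()/ww.sum(),(Y[m]*ww).sum()/ww.sum()))
    return sorted(out,reverse=True)[:6],W
def quad(pts):
    pts=np.array(pts); c=pts.mean(0); a=np.degrees(np.arctan2(*(pts-c).T[::-1]))
    r=np.hypot(*(pts-c).T)
    am=np.degrees(np.angle(np.exp(1j*np.radians(a*4)).mean()))/4
    return c.round(4),r.round(4),a.round(1),am.round(2)
E
cat > f1.py <<'E'
from fit import *
P={n:pickle.load(open(n+'0.pkl','rb')) for n in('top','side')}
for n,p in P.items():
    hsv=cv2.cvtColor(p['pixels'],cv2.COLOR_RGB2HSV).astype(float)
    b,W=blobs(p,255-hsv[...,2]+hsv[...,1],(.505,-.2),.010,.038,.066,60)
    print(n,'plate',[(s,round(x,4),round(y,4)) for s,x,y in b]);
    if len(b)>=4: print(quad([q[1:] for q in b[:4]]))
    b,W2=blobs(p,140-hsv[...,1],(.513,.235),.156,.038,.066,50)
    print(n,'studs',[(s,round(x,4),round(y,4)) for s,x,y in b]);
    if len(b)>=4: print(quad([q[1:] for q in b[:4]]))
    save('w_'+n,np.dstack([np.hstack([np.clip(W,0,255),np.clip(W2,0,255)]).astype(np.uint8)]*3))
    # flange circle / blank top circle from outline
    c=cloud(p)
E
python3 f1.py
```

```text
top plate [(np.int64(306), np.float64(0.5281), np.float64(-0.1541)), (np.int64(298), np.float64(0.5537), np.float64(-0.2233)), (np.int64(291), np.float64(0.485), np.float64(-0.2486)), (np.int64(285), np.float64(0.4596), np.float64(-0.1798))]
(array([ 0.5066, -0.2014]), array([0.052 , 0.0519, 0.0519, 0.0517]), array([  65.6,  -24.9, -114.6,  155.2]), np.float64(-24.65))
top studs [(np.int64(841), np.float64(0.5505), np.float64(0.2737)), (np.int64(817), np.float64(0.4774), np.float64(0.2724)), (np.int64(793), np.float64(0.5524), np.float64(0.2004)), (np.int64(761), np.float64(0.4787), np.float64(0.1993))]
(array([0.5148, 0.2364]), array([0.0516, 0.0519, 0.0522, 0.0517]), array([  46.2,  136.1,  -43.8, -134.2]), np.float64(-43.91))
side plate [(np.int64(640), np.float64(0.4608), np.float64(-0.1764)), (np.int64(621), np.float64(0.5549), np.float64(-0.22)), (np.int64(607), np.float64(0.5295), np.float64(-0.1506)), (np.int64(592), np.float64(0.4861), np.float64(-0.245))]
(array([ 0.5078, -0.198 ]), array([0.0517, 0.052 , 0.0521, 0.0518]), array([ 155.3,  -25.1,   65.4, -114.8]), np.float64(-24.79))
side studs [(np.int64(1523), np.float64(0.4783), np.float64(0.2755)), (np.int64(1507), np.float64(0.5524), np.float64(0.203)), (np.int64(1318), np.float64(0.5499), np.float64(0.2751)), (np.int64(1169), np.float64(0.4773), np.float64(0.2005))]
(array([0.5145, 0.2385]), array([0.0518, 0.052 , 0.0509, 0.0532]), array([ 134.4,  -43.1,   45.9, -134.4]), np.float64(-44.3))
```

```bash
cat > f2.py <<'E'
from fit import *
P={n:pickle.load(open(n+'0.pkl','rb')) for n in('top','side')}
ims=[]
for n,p in P.items():
    g=(np.arange(400)-200)*.0003; cen=(.5065,-.2)
    X,Y=np.meshgrid(cen[0]+g[::-1],cen[1]+g[::-1],indexing='ij')
    uv=proj(p,np.stack([X,Y,np.full_like(X,.05)],-1)).astype(np.float32)
    ims.append(cv2.remap(p['pixels'],uv[...,0],uv[...,1],cv2.INTER_CUBIC))
    c=cloud(p); m=(np.hypot(c[...,0]-cen[0],c[...,1]-cen[1])<.035)&(c[...,2]>.044); q=c[m][:,:2]
    ext=[(a,round(1000*np.ptp(q@[np.cos(np.radians(a)),np.sin(np.radians(a))]),1)) for a in range(20,200,15)]
    print(n,m.sum(),ext)
save('hub',np.hstack(ims))
E
python3 f2.py
```

```text
top 109 [(20, np.float64(45.5)), (35, np.float64(48.9)), (50, np.float64(51.1)), (65, np.float64(51.9)), (80, np.float64(52.2)), (95, np.float64(52.3)), (110, np.float64(51.4)), (125, np.float64(53.3)), (140, np.float64(54.2)), (155, np.float64(53.3)), (170, np.float64(51.4)), (185, np.float64(49.0))]
side 119 [(20, np.float64(49.1)), (35, np.float64(53.2)), (50, np.float64(54.6)), (65, np.float64(52.8)), (80, np.float64(52.4)), (95, np.float64(52.2)), (110, np.float64(52.2)), (125, np.float64(51.5)), (140, np.float64(52.1)), (155, np.float64(54.0)), (170, np.float64(54.8)), (185, np.float64(52.7))]
```

View pics/hub.png

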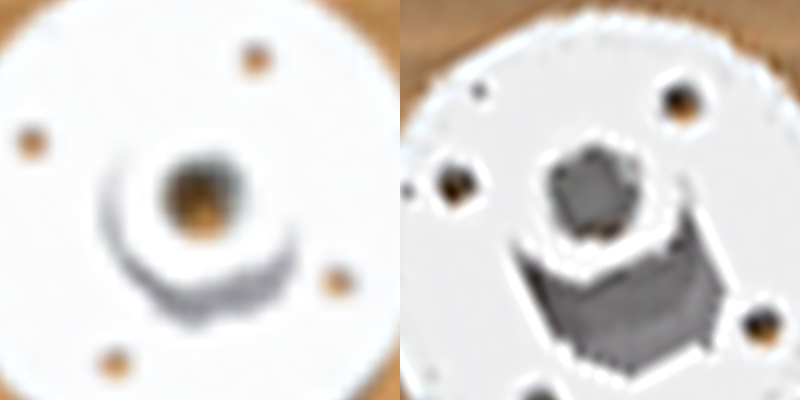

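```bash
cat >> h.py <<'E'
def shift(pos,yaw,o=None):
    """target TCP pos, tool down, tool y along world angle yaw -> mm shift, rotvec in tool axes"""
    o=o or get_obs(); T=R.from_euler('xyz',o['tcp_rot'],degrees=True)
    a=np.radians(yaw); y=np.array([np.cos(a),np.sin(a),0]); x=np.array([0,0,-1.]); z=np.cross(x,y)
    G=R.from_matrix(np.stack([x,y,z],1))
    d=T.inv().apply(np.array(pos)-o['ee_pos'])*1000
    return d.round(1),(T.inv()*G).as_rotvec().round(4)
def yawy(o=None):
    o=o or get_obs(); M=R.from_euler('xyz',o['tcp_rot'],degrees=True).as_matrix()
    return np.degrees(np.arctan2(M[1,1],M[0,1])),M.round(3)
E
python3 - <<'E'
from h import *
print(yawy())
for z in (.30,.11):
  for yw in (20.3,200.3): print(z,yw,shift((.5065,-.2,z),yw))
p=pickle.load(open('side0.pkl','rb'))
for n in ('mallet','hoop','offcut','tin','gouge','chisel','rasp'):
    pass
E
```

```text
(np.float64(75.17200487884078), array([[ 0.   ,  0.256,  0.967],
       [-0.   ,  0.967, -0.256],
       [-1.   ,  0.   ,  0.   ]]))
0.3 20.3 (array([ -68.7, -613.7,  540.8]), array([ 0.9577,  0.    , -0.    ]))
0.3 200.3 (array([ -68.7, -613.7,  540.8]), array([-2.1839,  0.    ,  0.    ]))
0.11 20.3 (array([ 121.3, -613.7,  540.8]), array([ 0.9577,  0.    , -0.    ]))
0.11 200.3 (array([ 121.3, -613.7,  540.8]), array([-2.1839,  0.    ,  0.    ]))
```

Request:
apply_moves([
  [[-45, 0, 0, 0, 0, 0, 1], [-70, 0, 0, 0, 0, 0, 1], [-70, -25, 22, 0.05, 0, 0, 1], [-70, -60, 53, 0.1, 0, 0, 1], [-70, -95, 84, 0.15, 0, 0, 1], [-70, -130, 115, 0.2, 0, 0, 1], [-70, -165, 146, 0.26, 0, 0, 1], [-70, -200, 177, 0.32, 0, 0, 1], [-70, -235, 208, 0.38, 0, 0, 1], [-70, -270, 239, 0.44, 0, 0, 1], [-70, -305, 270, 0.5, 0, 0, 1], [-70, -340, 300, 0.56, 0, 0, 1], [-70, -375, 330, 0.62, 0, 0, 1], [-70, -410, 362, 0.68, 0, 0, 1], [-70, -445, 393, 0.74, 0, 0, 1], [-70, -480, 424, 0.8, 0, 0, 1], [-70, -515, 455, 0.86, 0, 0, 1], [-70, -550, 486, 0.9, 0, 0, 1], [-70, -580, 512, 0.94, 0, 0, 1], [-70, -614, 541, 0.958, 0, 0, 1]],
])

```text
time: 2.5
ee_pos: [0.507, -0.202, 0.3014]
tcp_rot: [65.3, 90.0, -4.5]
wrist_force: [1.3, 0.2, 0.8]
opening: 0.0854
```

```bash
python3 - <<'E'
from h import *
o=get_obs(); print(o['time'],o['ee_pos'],o['q'].round(1),yawy(o)[0],o['wrist_force'].round(2))
for z in (.08,.016): print(shift((.507,-.1997,z),20.3,o))
E
```

```text
2.5 [ 0.50699342 -0.2020419   0.30142541] [-21.7   6.7  19.8 103.2   0.   48.1] 20.179854718188214 [1.25 0.16 0.76]
(array([221.4,   0.7,  -2.2]), array([-0.0021,  0.0002, -0.0004]))
(array([285.4,   0.7,  -2.3]), array([-0.0021,  0.0002, -0.0004]))
```

Request:
apply_moves([
  [[45, 0, -1, 0, 0, 0, 1], [90, 0.5, -2, 0, 0, 0, 1], [135, 0.7, -2.2, 0, 0, 0, 1], [180, 0.7, -2.2, 0, 0, 0, 1], [215, 0.7, -2.2, 0, 0, 0, 1], [235, 0.7, -2.2, 0, 0, 0, 1], [250, 0.7, -2.2, 0, 0, 0, 1], [262, 0.7, -2.2, 0, 0, 0, 1], [272, 0.7, -2.2, 0, 0, 0, 1], [278, 0.7, -2.2, 0, 0, 0, 1], [282, 0.7, -2.2, 0, 0, 0, 1], [284, 0.7, -2.2, 0, 0, 0, 1], [284, 0.7, -2.2, 0, 0, 0, 1], [284, 0.7, -2.2, 0, 0, 0, 1]],
])

```text
time: 3.9
ee_pos: [0.5073, -0.1998, 0.0179]
tcp_rot: [54.5, 89.9, -15.3]
wrist_force: [0.4, 0.2, 0.3]
opening: 0.0855
```

```bash
python3 - <<'E'
from h import *
o=get_obs(); print(o['ee_pos'],yawy(o)[0],o['wrist_force'].round(2))
p=cams.camera('side'); u,v=309,211
save('g1',cv2.resize(p['pixels'][v-75:v+75,u-100:u+100],None,fx=4,fy=4,interpolation=cv2.INTER_CUBIC))
E
```

```text
[ 0.50728038 -0.19983019  0.01791635] 20.18230175777186 [0.41 0.17 0.34]
```

View pics/g1.png

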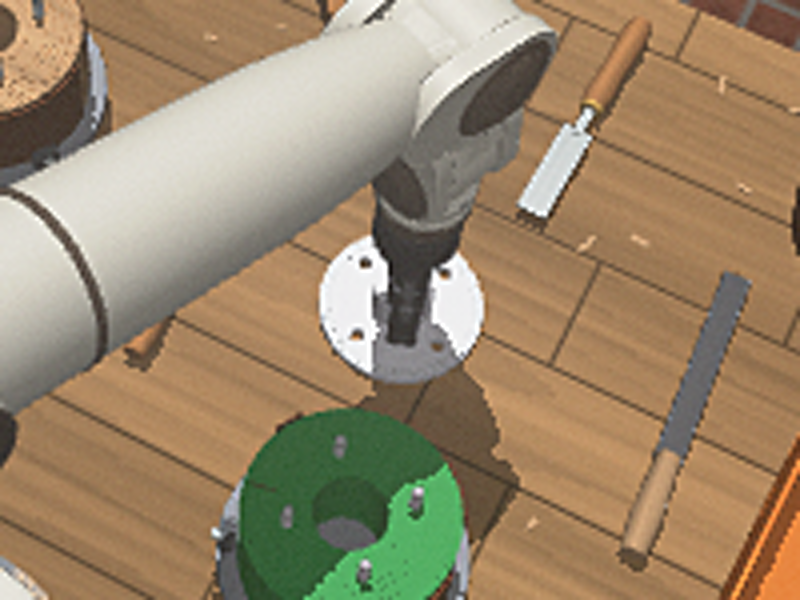

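The fingers straddle the hub with the near one at crop (402,320), and the plate's four holes are still visible. I'll close now.

Request:
apply_moves([
  [[0, 0, 0, 0, 0, 0, 0], [0, 0, 0, 0, 0, 0, 0], [0, 0, 0, 0, 0, 0, 0], [0, 0, 0, 0, 0, 0, 0], [0, 0, 0, 0, 0, 0, 0], [0, 0, 0, 0, 0, 0, 0], [0, 0, 0, 0, 0, 0, 0], [0, 0, 0, 0, 0, 0, 0], [0, 0, 0, 0, 0, 0, 0], [0, 0, 0, 0, 0, 0, 0]],
], newtons=50)

```text
time: 4.95
ee_pos: [0.5072, -0.2, 0.0182]
tcp_rot: [41.1, 89.9, -28.7]
wrist_force: [-2.8, 0.0, 6.0]
opening: 0.0457
```

```bash
python3 - <<'E'
from fit import *
o=get_obs(); print(o['ee_pos'],yawy(o)[0],o['wrist_force'].round(2),o['torque'].round(2),o['opening'])
for n in('side','top'):
    p=cams.camera(n);pickle.dump(p,open(n+'1.pkl','wb'))
    hsv=cv2.cvtColor(p['pixels'],cv2.COLOR_RGB2HSV).astype(float)
    b,W=blobs(p,255-hsv[...,2]+hsv[...,1],(.507,-.2),.010,.038,.066,60)
    print(n,[(s,round(x,4),round(y,4)) for s,x,y in b]);
    uv=proj(p,[.507,-.2,.01]).astype(int); print(uv)
    k=p['pixels'][uv[1]-50:uv[1]+50,uv[0]-66:uv[0]+66]; save('g2'+n,cv2.resize(k,(792,600),interpolation=cv2.INTER_CUBIC))
E
```

```text
[ 0.50720141 -0.19995199  0.01821991] 20.17742206583327 [-2.84  0.02  6.04] [ 0.    0.71 -0.01] 0.04572620967843453
side [(np.int64(8709), np.float64(0.47), np.float64(-0.2299)), (np.int64(7110), np.float64(0.5558), np.float64(-0.1875)), (np.int64(623), np.float64(0.5299), np.float64(-0.1507)), (np.int64(597), np.float64(0.4613), np.float64(-0.1758))]
[309 211]
top [(np.int64(3656), np.float64(0.5606), np.float64(-0.1983)), (np.int64(2652), np.float64(0.4609), np.float64(-0.1794)), (np.int64(352), np.float64(0.5291), np.float64(-0.1539)), (np.int64(145), np.float64(0.5245), np.float64(-0.2355))]
[309 192]
```

View pics/g2side.png

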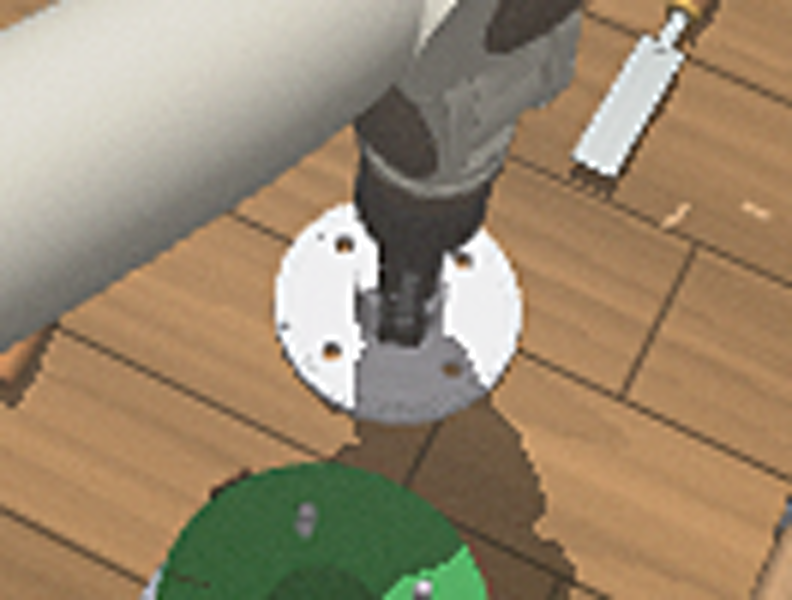

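```bash
python3 - <<'E'
from h import *
print(shift((.5147,.2375,.255),0.9), shift((.507,-.2,.255),20.18))
E
```

```text
(array([-237. ,  158.1, -407.8]), array([ 0.3364,  0.0008, -0.001 ])) (array([-2.368e+02, -0.000e+00,  2.000e-01]), array([-0.0001,  0.001 , -0.0008]))
```

Request:
apply_moves([
  [[-1, 0, 0, 0, 0, 0, 0], [-4, 0, 0, 0, 0, 0, 0], [-12, 0, 0, 0, 0, 0, 0], [-25, 0, 0, 0, 0, 0, 0], [-45, 0, 0, 0, 0, 0, 0], [-70, 0, 0, 0, 0, 0, 0], [-100, 0, 0, 0, 0, 0, 0], [-130, 0, 0, 0, 0, 0, 0], [-160, 0, 0, 0, 0, 0, 0], [-190, 0, 0, 0, 0, 0, 0], [-215, 0, 0, 0, 0, 0, 0], [-230, 0, 0, 0, 0, 0, 0], [-236, 0, 0, 0, 0, 0, 0], [-236, 0, 0, 0, 0, 0, 0]],
], newtons=80)

```text
time: 6.45
ee_pos: [0.5072, -0.1999, 0.2553]
tcp_rot: [46.1, 89.8, -23.7]
wrist_force: [0.2, 0.5, -7.6]
opening: 0.0447
```

```bash
python3 - <<'E'
from h import *
o=get_obs(); print(o['ee_pos'],yawy(o)[0],o['wrist_force'].round(2),o['torque'].round(2),o['opening'])
print(shift((.5147,.2375,.255),0.9))
E
```

```text
[ 0.50715992 -0.1998806   0.25526165] 20.176748894627607 [ 0.21  0.46 -7.58] [-0.03  0.    0.03] 0.04472470937486998
(array([-2.000e-01,  1.579e+02, -4.079e+02]), array([ 0.3364,  0.0016, -0.0023]))
```

Request:
apply_moves([
  [[0, 4, -10, 0.01, 0, 0, 0], [0, 12, -30, 0.03, 0, 0, 0], [0, 23, -60, 0.05, 0, 0, 0], [0, 35, -90, 0.08, 0, 0, 0], [0, 47, -121, 0.11, 0, 0, 0], [0, 59, -152, 0.14, 0, 0, 0], [0, 71, -183, 0.17, 0, 0, 0], [0, 83, -214, 0.2, 0, 0, 0], [0, 95, -245, 0.22, 0, 0, 0], [0, 107, -276, 0.24, 0, 0, 0], [0, 119, -307, 0.27, 0, 0, 0], [0, 131, -338, 0.29, 0, 0, 0], [0, 142, -366, 0.31, 0, 0, 0], [0, 150, -388, 0.325, 0, 0, 0], [0, 155, -401, 0.336, 0, 0, 0], [0, 158, -408, 0.336, 0, 0, 0], [0, 158, -408, 0.336, 0, 0, 0], [0, 158, -408, 0.336, 0, 0, 0]],
])

```text
time: 8.25
ee_pos: [0.5145, 0.2371, 0.2544]
tcp_rot: [46.7, 89.9, -42.3]
wrist_force: [-0.8, 0.2, -6.9]
opening: 0.0447
```

```bash
python3 - <<'E'
from h import *
o=get_obs(); print(o['ee_pos'],o['q'].round(1),yawy(o)[0],o['wrist_force'].round(2),o['torque'].round(2),o['opening'])
ims=[]
for n in('side','top'):
    p=cams.camera(n);pickle.dump(p,open(n+'2.pkl','wb'))
    uv=proj(p,[.515,.237,.2]).astype(int); print(uv)
    k=p['pixels'][uv[1]-50:uv[1]+50,uv[0]-50:uv[0]+50]; ims.append(cv2.resize(k,(400,400),interpolation=cv2.INTER_CUBIC))
save('h1',np.hstack(ims))
E
```

```text
[0.51451911 0.23713471 0.25441986] [ 2.480e+01  7.800e+00  1.580e+01  9.790e+01 -1.000e-01  1.139e+02] 0.9305897361182253 [-0.84  0.21 -6.86] [-0.07 -0.02  0.  ] 0.04467326509480614
[203 133]
[186 182]
```

View pics/h1.png

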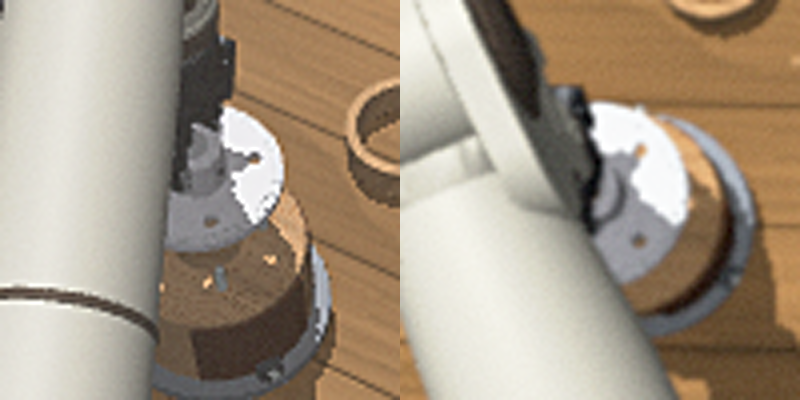

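```bash
cat > f3.py <<'E'
from fit import *
import sys
def holes(p,o,off=.0082,thr=45,verbose=1):
    e=o['ee_pos']; zt=e[2]-off; yw=np.radians(yawy(o)[0]-90)  # plate x axis (mod 90)
    out=[]
    hsv=cv2.cvtColor(p['pixels'],cv2.COLOR_RGB2HSV).astype(float)
    for k in range(4):
        a=yw+np.radians(45+90*k); c=e[:2]+.052*np.array([np.cos(a),np.sin(a)])
        g=(np.arange(-40,41))*.0005
        X,Y=np.meshgrid(c[0]+g,c[1]+g,indexing='ij')
        uv=proj(p,np.stack([X,Y,np.full_like(X,zt)],-1)).astype(np.float32)
        # saturation = wood seen through hole
        S=cv2.remap(hsv[...,1].astype(np.float32),uv[...,0],uv[...,1],cv2.INTER_LINEAR)
        img=cv2.remap(p['pixels'],uv[...,0],uv[...,1],cv2.INTER_CUBIC)
        out.append((k,np.degrees(a),c,S,img,X,Y))
    return out
if __name__=='__main__':
    tag=sys.argv[1]; o=get_obs()
    for n in('side','top'):
        p=pickle.load(open(n+tag+'.pkl','rb')); H=holes(p,o)
        save('ho'+n+tag,np.hstack([cv2.resize(h[4],(200,200)) for h in H]))
        print(n,[(h[0],round(h[1]%360)) for h in H])
E
python3 f3.py 2; python3 -c "
import cv2,numpy as np
cv2.imwrite('pics/ho2.png',np.vstack([cv2.imread('pics/ho%s2.png'%n) for n in('side','top')]))"
```

```text
side [(0, 316), (1, 46), (2, 136), (3, 226)]
top [(0, 316), (1, 46), (2, 136), (3, 226)]
```

View pics/ho2.png

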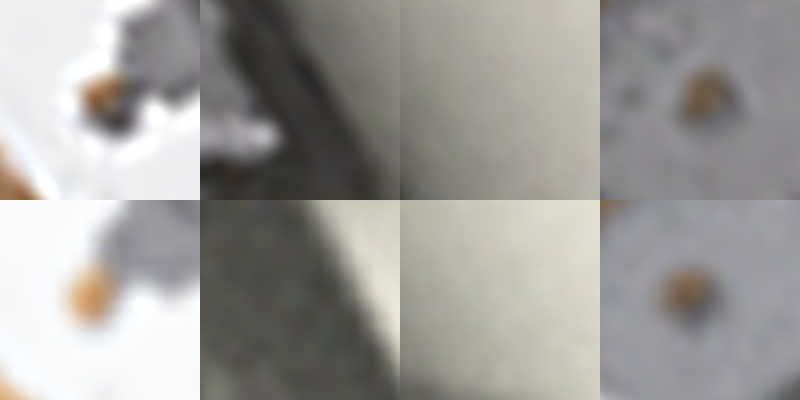

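```bash
python3 - <<'E'
from fit import *
P={n:pickle.load(open(n+'0.pkl','rb')) for n in('side','top')}
rows=[]
o=get_obs();e=np.array([.5147,.2373])
for n,p in P.items():
  ims=[]
  for k in range(4):
    a=np.radians(45.93+90*k); c=e+.052*np.array([np.cos(a),np.sin(a)]); g=np.arange(-50,51)*.0005
    X,Y=np.meshgrid(c[0]+g,c[1]+g,indexing='ij')
    uv=proj(p,np.stack([X,Y,np.full_like(X,.14)],-1)).astype(np.float32)
    im=cv2.resize(cv2.remap(p['pixels'],uv[...,0],uv[...,1],cv2.INTER_CUBIC),(200,200),interpolation=cv2.INTER_CUBIC)
    # expected outline: cylinder d10 from .14 to .167 + nose
    for z,r,col in((.14,5,(255,0,0)),(.167,5,(0,255,0)),(.172,1,(0,0,255))):
        t=np.linspace(0,2*np.pi,40); pts=np.stack([c[0]+r/1000*np.cos(t),c[1]+r/1000*np.sin(t),np.full(40,z)],-1)
        # project to plane .14
        q=p['eye']+(pts-p['eye'])*((.14-p['eye'][2])/(pts[:,2]-p['eye'][2]))[:,None]
        pix=np.stack([(q[:,1]-c[1])/.0005+50,(q[:,0]-c[0])/.0005+50],-1)*200/101
        cv2.polylines(im,[pix.astype(np.int32)],True,col,1)
    ims.append(im)
  rows.append(np.hstack(ims))
save('studs',np.vstack(rows))
E
```

```text
(no output)
```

View pics/studs.png

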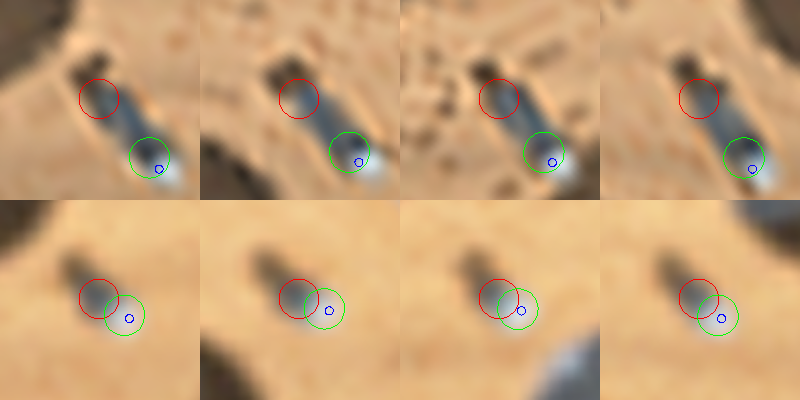

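Request:
apply_moves([
  [[10, 0.3, -0.3, 0, 0, 0, 0], [25, 0.7, -0.6, 0, 0, 0, 0], [38, 0.7, -0.6, 0, 0, 0, 0], [48, 0.7, -0.6, 0, 0, 0, 0], [53, 0.7, -0.6, 0, 0, 0, 0], [56, 0.7, -0.6, 0, 0, 0, 0], [56, 0.7, -0.6, 0, 0, 0, 0], [56, 0.7, -0.6, 0, 0, 0, 0]],
])

```text
time: 9.15
ee_pos: [0.5157, 0.2374, 0.1994]
tcp_rot: [72.2, 89.8, -16.9]
wrist_force: [-0.1, -1.0, -8.6]
opening: 0.0446
```

```bash
python3 - <<'E'
from fit import *
from f3 import holes
o=get_obs(); print(o['ee_pos'],yawy(o)[0],o['wrist_force'].round(2),o['torque'].round(2))
rows=[]
for n in('side','top'):
    p=cams.camera(n);pickle.dump(p,open(n+'3.pkl','wb')); H=holes(p,o); rows.append(np.hstack([cv2.resize(H[k][4],(400,400),interpolation=cv2.INTER_CUBIC) for k in(0,3)]))
save('ho3',cv2.resize(np.vstack(rows),(600,600)))
E
```

```text
[0.51574286 0.23744668 0.19935942] 0.881908340583915 [-0.14 -0.96 -8.56] [ 0.01 -0.01 -0.03]
```

View pics/ho3.png

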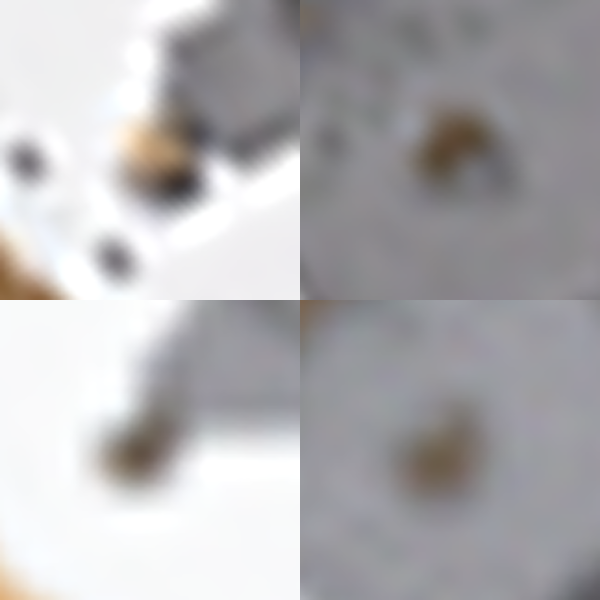

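Request:
apply_moves([
  [[3, -0.5, -0.3, 0, 0, 0, 0], [6, -0.5, -0.3, 0, 0, 0, 0], [7, -0.5, -0.3, 0, 0, 0, 0], [7, -0.5, -0.3, 0, 0, 0, 0], [7, -0.5, -0.3, 0, 0, 0, 0]],
])

```text
time: 9.75
ee_pos: [0.5153, 0.2377, 0.1924]
tcp_rot: [72.2, 89.8, -16.9]
wrist_force: [0.2, 0.3, -6.7]
opening: 0.0448
```

Request:
apply_moves([
  [[1, 0, 0, 0, 0, 0, 0], [2, 0, 0, 0, 0, 0, 0], [2, 0, 0, 0, 0, 0, 0]],
])

```text
time: 10.05
ee_pos: [0.5152, 0.2377, 0.1902]
tcp_rot: [69.6, 89.8, -19.5]
wrist_force: [-0.7, -0.3, -7.4]
opening: 0.0447
```

Request:
apply_moves([
  [[0.7, 0, 0, 0, 0, 0, 0], [1.3, 0, 0, 0, 0, 0, 0], [1.3, 0, 0, 0, 0, 0, 0]],
])

```text
time: 10.35
ee_pos: [0.5152, 0.2377, 0.1887]
tcp_rot: [66.9, 89.8, -22.2]
wrist_force: [1.0, -0.3, -8.1]
opening: 0.045
```

Request:
apply_moves([
  [[0.7, 0, 0, 0, 0, 0, 0], [1.5, 0, 0, 0, 0, 0, 0], [1.5, 0, 0, 0, 0, 0, 0]],
])

```text
time: 10.65
ee_pos: [0.5151, 0.2377, 0.1871]
tcp_rot: [64.3, 89.8, -24.8]
wrist_force: [0.2, -0.0, -7.5]
opening: 0.0447
```

Request:
apply_moves([
  [[0.7, 0, 0, 0, 0, 0, 0], [1.5, 0, 0, 0, 0, 0, 0], [1.5, 0, 0, 0, 0, 0, 0]],
])

```text
time: 10.95
ee_pos: [0.5151, 0.2377, 0.1854]
tcp_rot: [61.2, 89.8, -27.9]
wrist_force: [-0.3, 0.7, -7.0]
opening: 0.0449
```

```bash
python3 - <<'E'
from fit import *
o=get_obs(); print(o['ee_pos'],yawy(o)[0],o['wrist_force'].round(2),o['torque'].round(2))
E
```

```text
[0.51509766 0.23766379 0.18543493] 0.8851951894100692 [-0.32  0.71 -7.03] [-0.    0.01 -0.02]
```

Nothing has touched with the underside 5 mm below the stud tips, so the studs appear to be in the holes. I'll keep sliding down gently.

Request:
apply_moves([
  [[0.7, 0, 0, 0, 0, 0, 0], [1.5, 0, 0, 0, 0, 0, 0], [2.2, 0, 0, 0, 0, 0, 0], [3, 0, 0, 0, 0, 0, 0], [3, 0, 0, 0, 0, 0, 0]],
])

```text
time: 11.45
ee_pos: [0.5151, 0.2376, 0.1823]
tcp_rot: [57.9, 89.8, -31.2]
wrist_force: [1.3, 0.1, -7.7]
opening: 0.0448
```

Request:
apply_moves([
  [[0.7, 0, 0, 0, 0, 0, 0], [1.5, 0, 0, 0, 0, 0, 0], [2.2, 0, 0, 0, 0, 0, 0], [3, 0, 0, 0, 0, 0, 0], [3, 0, 0, 0, 0, 0, 0]],
])

```text
time: 11.95
ee_pos: [0.515, 0.2376, 0.1791]
tcp_rot: [53.8, 89.8, -35.3]
wrist_force: [0.5, -0.9, -7.9]
opening: 0.0448
```

Request:
apply_moves([
  [[0.7, 0, 0, 0, 0, 0, 0], [1.5, 0, 0, 0, 0, 0, 0], [2.2, 0, 0, 0, 0, 0, 0], [3, 0, 0, 0, 0, 0, 0], [3, 0, 0, 0, 0, 0, 0]],
])

```text
time: 12.45
ee_pos: [0.515, 0.2376, 0.176]
tcp_rot: [49.9, 89.9, -39.2]
wrist_force: [-0.4, 0.5, -6.9]
opening: 0.045
```

```bash
python3 - <<'E'
from fit import *
o=get_obs(); print(o['ee_pos'],yawy(o),o['wrist_force'].round(2),o['torque'].round(2))
print(shift((.5151,.2377,.165),0.9))
E
```

```text
[0.51497106 0.23756034 0.17596716] (np.float64(0.8836578583972703), array([[ 0.002,  1.   ,  0.015],
       [-0.002,  0.015, -1.   ],
       [-1.   ,  0.002,  0.002]])) [-0.37  0.5  -6.87] [-0.02  0.06 -0.01]
(array([11. ,  0.1, -0.2]), array([-0.0003,  0.0016, -0.0019]))
```

Request:
apply_moves([
  [[0.7, 0, 0, 0, 0, 0, 0], [1.5, 0, 0, 0, 0.001, -0.001, 0], [2.5, 0.1, -0.1, 0, 0.001, -0.001, 0], [3.5, 0.1, -0.1, 0, 0.001, -0.001, 0], [4.5, 0.1, -0.1, 0, 0.001, -0.001, 0], [5, 0.1, -0.1, 0, 0.001, -0.001, 0], [5, 0.1, -0.1, 0, 0.001, -0.001, 0]],
])

```text
time: 13.15
ee_pos: [0.515, 0.2376, 0.1708]
tcp_rot: [44.7, 89.9, -44.4]
wrist_force: [0.4, -0.3, -7.1]
opening: 0.0451
```

Request:
apply_moves([
  [[0.7, 0, 0, 0, 0, 0, 0], [1.5, 0, 0, 0, 0, 0, 0], [2.5, 0, 0, 0, 0, 0, 0], [3.5, 0, 0, 0, 0, 0, 0], [4.5, 0, 0, 0, 0, 0, 0], [5, 0, 0, 0, 0, 0, 0], [5, 0, 0, 0, 0, 0, 0]],
])

```text
time: 13.85
ee_pos: [0.515, 0.2376, 0.1657]
tcp_rot: [38.8, 89.9, -50.3]
wrist_force: [0.2, -0.0, -7.3]
opening: 0.045
```

Request:
apply_moves([
  [[0.7, 0, 0, 0, 0, 0, 0], [1.5, 0, 0, 0, 0, 0, 0], [2.5, 0, 0, 0, 0, 0, 0], [3, 0, 0, 0, 0, 0, 0], [3, 0, 0, 0, 0, 0, 0]],
])

```text
time: 14.35
ee_pos: [0.515, 0.2376, 0.1626]
tcp_rot: [31.3, 89.9, -57.8]
wrist_force: [-0.2, 0.3, -7.1]
opening: 0.0448
```

Request:
apply_moves([
  [[0.5, 0, 0, 0, 0, 0, 0], [1, 0, 0, 0, 0, 0, 0], [1.5, 0, 0, 0, 0, 0, 0], [1.5, 0, 0, 0, 0, 0, 0]],
])

```text
time: 14.75
ee_pos: [0.5149, 0.2376, 0.161]
tcp_rot: [22.4, 89.9, -66.7]
wrist_force: [1.2, 0.6, -8.2]
opening: 0.045
```

Request:
apply_moves([
  [[0.5, 0, 0, 0, 0, 0, 0], [1, 0, 0, 0, 0, 0, 0], [1.3, 0, 0, 0, 0, 0, 0], [1.3, 0, 0, 0, 0, 0, 0]],
])

```text
time: 15.15
ee_pos: [0.5149, 0.2376, 0.1596]
tcp_rot: [16.1, 89.9, -73.1]
wrist_force: [-0.1, -0.2, -7.1]
opening: 0.0452
```

Request:
apply_moves([
  [[0.4, 0, 0, 0, 0, 0, 0], [0.8, 0, 0, 0, 0, 0, 0], [0.8, 0, 0, 0, 0, 0, 0]],
])

```text
time: 15.45
ee_pos: [0.5149, 0.2376, 0.1588]
tcp_rot: [14.3, 89.9, -74.8]
wrist_force: [0.6, 1.0, -8.0]
opening: 0.0448
```

Request:
apply_moves([
  [[0.4, 0, 0, 0, 0, 0, 0], [0.8, 0, 0, 0, 0, 0, 0], [0.8, 0, 0, 0, 0, 0, 0]],
])

```text
time: 15.75
ee_pos: [0.5149, 0.2375, 0.1584]
tcp_rot: [38.1, 89.9, -51.0]
wrist_force: [-1.1, -0.5, -2.7]
opening: 0.0446
```

Request:
apply_moves([
  [[0.5, 0, 0, 0, 0, 0, 0], [0.5, 0, 0, 0, 0, 0, 0]],
])

```text
time: 15.95
ee_pos: [0.5149, 0.2376, 0.1583]
tcp_rot: [62.4, 89.9, -26.7]
wrist_force: [-1.8, -0.7, -0.6]
opening: 0.045
```

```bash
python3 - <<'E'
from h import *
o=get_obs(); print(o['ee_pos'],yawy(o)[0],o['wrist_force'].round(2),o['torque'].round(2))
ims=[]
for n in('side','top'):
    p=cams.camera(n);pickle.dump(p,open(n+'4.pkl','wb'))
    uv=proj(p,[.515,.237,.15]).astype(int)
    ims.append(cv2.resize(p['pixels'][uv[1]-40:uv[1]+40,uv[0]-40:uv[0]+40],(400,400),interpolation=cv2.INTER_CUBIC))
save('pl',np.hstack(ims))
E
```

```text
[0.51489743 0.23758687 0.15833535] 0.8830226436690306 [-1.84 -0.7  -0.58] [-0.19  0.64  0.02]
```

View pics/pl.png

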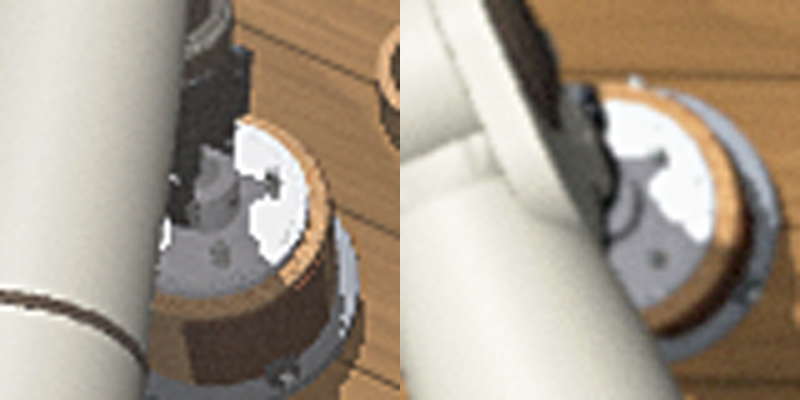

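The plate lies on the blank and studs show through the two visible holes, at (272,185) and (220,252) in the left crop. I'll release and rise straight up.

Request:
apply_moves([
  [[0, 0, 0, 0, 0, 0, 0.65], [0, 0, 0, 0, 0, 0, 1], [0, 0, 0, 0, 0, 0, 1], [0, 0, 0, 0, 0, 0, 1], [0, 0, 0, 0, 0, 0, 1], [0, 0, 0, 0, 0, 0, 1], [0, 0, 0, 0, 0, 0, 1]],
])

```text
time: 16.75
ee_pos: [0.5149, 0.2376, 0.1583]
tcp_rot: [62.6, 89.9, -26.5]
wrist_force: [-0.4, -0.3, -0.5]
opening: 0.0855
```

Request:
apply_moves([
  [[-5, 0, 0, 0, 0, 0, 1], [-15, 0, 0, 0, 0, 0, 1], [-30, 0, 0, 0, 0, 0, 1], [-50, 0, 0, 0, 0, 0, 1], [-75, 0, 0, 0, 0, 0, 1], [-100, 0, 0, 0, 0, 0, 1], [-125, 0, 0, 0, 0, 0, 1], [-150, 0, 0, 0, 0, 0, 1], [-160, 0, 40, 0, 0, 0, 1], [-160, 0, 80, 0, 0, 0, 1], [-160, 0, 120, 0, 0, 0, 1], [-160, 0, 160, 0, 0, 0, 1], [-160, 0, 200, 0, 0, 0, 1], [-160, 0, 240, 0, 0, 0, 1], [-160, 0, 280, 0, 0, 0, 1], [-160, 0, 310, 0, 0, 0, 1], [-160, 0, 330, 0, 0, 0, 1], [-160, 0, 330, 0, 0, 0, 1]],
])

```text
time: 18.55
ee_pos: [0.5197, -0.0944, 0.3193]
tcp_rot: [58.8, 89.9, -30.5]
wrist_force: [0.6, 0.3, -0.2]
opening: 0.0854
```

```bash
python3 - <<'E'
from h import *
o=get_obs(); print(o['ee_pos'],o['wrist_force'].round(2),o['opening'])
ims=[]
for n in('side','top'):
    p=cams.camera(n);pickle.dump(p,open(n+'5.pkl','wb')); save('end'+n,p['pixels'])
    uv=proj(p,[.515,.237,.15]).astype(int)
    ims.append(cv2.resize(p['pixels'][uv[1]-40:uv[1]+40,uv[0]-40:uv[0]+40],(400,400),interpolation=cv2.INTER_CUBIC))
    c=cloud(p); d=np.hypot(c[...,0]-.515,c[...,1]-.2376)
    m=(d>.032)&(d<.07)&(abs(c[...,2]-.15)<.006); q=c[m]
    A=np.c_[q[:,:2]-[.515,.2376],np.ones(len(q))]; s=np.linalg.lstsq(A,q[:,2],rcond=None)[0]
    m2=(d>.080)&(d<.088)&(abs(c[...,2]-.14)<.006)
    m3=(d<.025)&(c[...,2]>.18)
    print(n,len(q),'flange z',s.round(4),np.median(q[:,2]),'blank',np.median(c[m2][:,2]),'hub',np.median(c[m3][:,2]))
save('end',np.hstack(ims))
E
```

```text
[ 0.51969379 -0.09442423  0.31926846] [ 0.63  0.28 -0.16] 0.08541845636579952
side 224 flange z [0.009  0.0004 0.1511] 0.15114804066512455 blank 0.14142514565130737 hub 0.18901690458753084
top 890 flange z [-0.0029  0.0036  0.149 ] 0.14883714619683241 blank 0.13905912486033978 hub 0.18874918801738905
```

View pics/end.png

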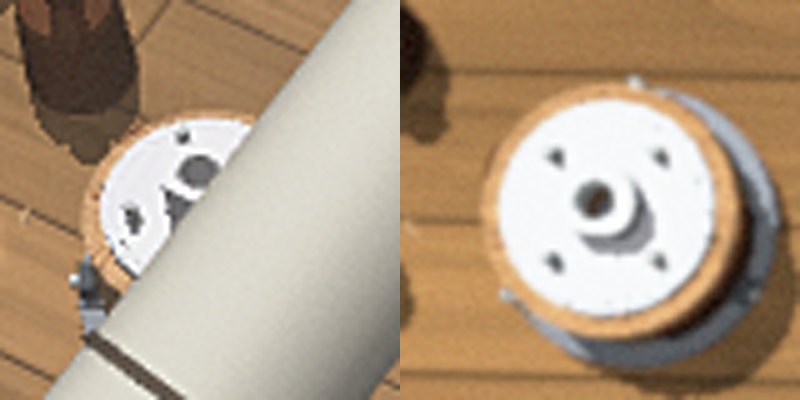

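View pics/endside.png

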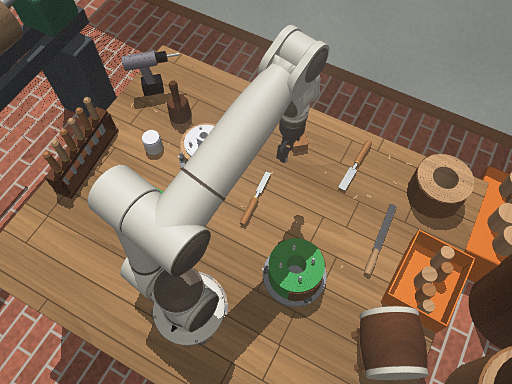

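The right crop shows the plate centred on the wooden blank, with shadowed studs in all four holes at (557,157), (660,157), (553,262) and (658,260). The flange top is 9.7–9.8 mm above the wood, matching the 10 mm plate, so it lies flush. The hub points up and the bystanders in view have not moved.

```bash
python3 -c "
from workcell import *
print(bot.job_done())"
```

```text
the job is handed in; nothing more can be done
None
```

The faceplate is on the natural-wood blank, hub up, with all four holes over the studs and the plate lying flush. I handed the job in at about 19 s on the robot's clock.

**What I did:** I gripped the hub across its flats and carried the plate to the wood-coloured blank, leaving the two green ones alone. I turned it about 19° to match the studs and lowered it in small steps, reading the wrist force after each step. Nothing touched on the way down until the wood, where it settled with about 7 N, which is roughly the plate's own weight. Then I opened the gripper and backed away.

**Last checks:**
- **Flush:** the flange top measured 9.7–9.8 mm above the wood in both cameras, which matches the 10 mm plate. The fitted tilt was under 0.6°, within the depth noise.
- **Studs:** the top view shows all four holes filled. The side view was half hidden by the arm, so it confirmed only two.
- **Disagreement:** the two cameras differed by about 2–3 mm in y, so I set the final position from both together with the force readings.
- **Bystanders:** I judged them unmoved by eye in the side picture; I did not measure them.

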